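# Carry a top-heavy pivoted soil column to the balance

## Robot

A 6-joint arm with a two-finger parallel gripper is mounted at the origin on the work surface. World frame = base frame: x ahead of the robot, y to its left, z up, the work surface at z = 0. Lengths are in m, angles in rad, forces in N, time in s.
With the tool pointing down it reaches from about 0.325 to 0.9 m from the base axis. Payload 6.1 kg.
Tool frame: the origin (TCP) lies midway between the tips of the shut fingers; the grasp point (between the pads) lies 19 mm behind it; z points along the fingers, y is the line along which they close (so a half turn about z gives the same grasp; the last joint's range is limited). The gripper opens to 85 mm and grips with 20 to 120 N. Pads are 22 mm wide; open, the fingers measure 114 mm over their backs; the gripper's body (76 mm by 85 mm) begins 54 mm behind the grasp point. The pads swing forward as they close: fully open they stand 13 mm farther back than shut.
Start: joints at [1.07, 0.22, 1.526, -0, 1.395, -0.126], TCP at [0.229, 0.582, 0.231] pointing down, gripper open.
Joint ranges: [-2.98, 2.98], [-0.91, 2.08], [0.09, 2.57], [-1.24, 4.39], [0.2, 2.65], [-2.68, 2.68]. Speed limits (rad/s): [2.57, 2.57, 3.01, 3.14, 3.14, 3.14].

## Interface

Orientations are given as a rotation vector (axis times angle).
In Python, from rig import status, cams, manip gives the robot as it stands. The module is installed in compiled form; this text tells all that it offers.
- The arm moves only by the shell command python3 -m creep 'ROWS'. ROWS is JSON, a list of rows, each a list of 7 numbers: the shift along the world's x, y, z in m, then the turn, a rotation vector about the world's x, y, z in rad, then the opening, from 0 (shut) to 1 (fully open). In form: [[tx, ty, tz, ax, ay, az, jaw], ...]. A call has 1 to 10 rows; each row is the pose to reach, as a shift and turn from the pose commanded when the call began; what a row does not reach only later rows make up. A row lasts 1/12 s, in which the tool goes at most 41.7 mm and 7.16 degrees, less where a joint would pass 70% of its speed; a pose out of reach is approached as far as the arm can. A call with a gripper value outside its range is refused whole. The fingers move at their own pace and stop on an object; the grip force is fixed at half the most. Time passes only in rows, so rows that repeat a pose let the fingers close. It gives the time, the measured TCP pose, the force, the opening and the grip force at its end, in the units of the state.
- status.get_state(): the state, without advancing time (a new reading comes with each control period).
- cams.camera(name): name is "scene" or "top"; returns the picture (400x640x3 uint8, red, green, blue); there is no depth.
- cams.get_calibration(name): a dict with "K" (3x3 intrinsics, pixels), "pose" (4x4, takes a point from camera to world coordinates). Camera axes: x right, y up, looking along -z (the intrinsics and any distortion apply to the point x, -y, -z); pixel columns grow to the right and rows downward; lengths in m; the calibration is good to about 2 mm. A picture is of the moment at which its call begins. get_calibration takes no time and is no camera call.
- manip.hand_in(): hands the job in; it is judged then, once.
The state is a dict: "time_s": time; "q": joint angles; "joint_vel": joint speeds; "joint_efforts": joint torques, N m; "ee_pos": TCP position; "tool_rot": TCP orientation; "ft_force": force on the tool from outside, world axes, zero at the start; "ft_torque": the same for the moment, N m; "width": opening from 0.0 (shut) to 1.0 (fully open); "finger_force": force on a finger pad.
Only numpy, scipy, OpenCV 4.12 (cv2) and the standard library are available. Lean on these libraries where they do the work, as an engineer would, in place of code of your own. Each camera call takes 0.05 s, during which the arm holds its last target. There are 200 camera calls.

## Task

Take the stand with the tall glass soil column by its orange handle from the wooden parking board and hold it, column upright and stand level, about 8 cm clear above its place on the platform balance for 5 seconds, touching nothing. Then set it down gently on the balance with the column's foot in the blue V rest, let go and move the hand away. The column topples on its pivot once its foot leaves the rest: keep correcting so that it never tips far, keep the stand nearly level, never touch the column itself with the robot, and leave the other things where they are.

Things in the scene. Friction and masses are not known exactly. Their poses are not given: they have to be found in the camera images.
- stand: Carrying stand, 0.6 kg: white base plate 205 x 90 x 8 mm (x -120 to +85 mm), dark counterweight 65 x 85 mm at its -x end (44 mm high), orange handle in the middle, pivot post 50 mm wide, 130 mm high at +x. Origin: centre of the underside, below the handle; x points from handle to column, z up. Stand and column together balance within 10 mm of the handle.
- handle (a point): Middle of the grip on the orange handle, 100 mm above the stand's underside. The handle is a bar 60 mm long (stand x), 18 mm thick (stand y: close the fingers along y), 64 to 120 mm above the underside, with free space on both sides.
- column (a joint): Angle of the column relative to the stand, rad: 0 square to the stand, + right-handed about stand x (top towards stand -y), stops at +-0.45. It turns about stand x only. Nominal: damping 0.085 N m s/rad, spring to 0 of 0.16 N m/rad, column 0.28 kg (+-15 %), centre of mass 114 mm above the pivot, inertia there 0.0048 kg m2. Gravity beats the spring: topples with a time constant of about 0.6 s.
- pivot (a point): The column's oil-damped pivot on the stand, 130 mm from the handle along stand x, 110 mm above the underside. The free column is kept up by rolling the stand about its x axis (spring and damper pull the column along) or by moving the pivot sideways.
- column_top (a point): Centre of the top face of the column's blue steel cap (radius 26 mm), 180 mm above the pivot on the column's axis; the point's z is the column's axis. Glass tube of radius 22 mm with brown layers below it, black collar (radius 24 mm) round the pivot.
- column_foot (a point): Lower tip of the column's foot, a steel pin of radius 7 mm with a round end, 98 mm below the pivot on the column's axis; with the stand on a deck it ends 12 mm above the deck.
- balance: Platform balance, grey housing 360 x 220 mm with a steel platform, fixed. Origin on the table below the place where the stand's origin belongs; x points the way the stand's x must point, to the blue V rest. The housing spans x -160 to +200 mm, its display at -x.
- balance_deck (a point): Point on the balance's platform (60 mm above the table) where the stand's origin belongs; its axes are those of the balance.
- balance_rest (a point): Where the column's foot belongs in the balance's blue V rest, 130 mm along the balance's x, 12 mm above the platform. The rest is a trough along x, 50 mm long: a slot 17 mm wide up to 26 mm above the platform, flaring to about 54 mm wide at 50 mm, so it takes the descending foot and straightens the column.
- parking: Wooden parking board 330 x 140 x 15 mm, fixed, with the same V rest: the stand starts on it, column upright with its foot in the rest. Origin on the table below the stand's first place, x towards the rest.
- beaker: Glass beaker, radius 35, height 90 mm, bystander; origin under its centre.
- reagent: Amber bottle, radius 34, height 150 mm, bystander; origin under its centre.
- jar: Glass jar with blue lid, radius 35, height 85 mm, bystander; origin under its centre.
- dish: Clear dish, radius 45, height 15 mm, bystander; origin under its centre.
- calweight: Brass weight with a knob, radius 20, height 56 mm, bystander; origin under its centre.

How it is judged:
By the outcome, as a careful person would: the job done as asked, in the order asked, and still so for the second after the job is handed in, with the robot touching nothing.
It also fails if it takes over 72 s, if anything falls off the work surface, if the arm or the gripper's body presses on something with over 40 N, if the wrist force passes 120 N, or if a joint passes its speed limit or range.

## Working session

There is one attempt and no reset: what is moved stays moved. The work goes in short steps, Python scripts to look and compute and a shell command to move; the robot and the scene stay as the last step left them, time stands still between calls to the robot, and variables do not carry over. Pictures are saved under pics/ and viewed, at most 10 in all, crops included, and the job is handed in when it is done.

```bash
mkdir -p pics; cat > h.py <<'E'
import numpy as np, cv2
from rig import status, cams
def snap(n,f):
    im=cams.camera(n); cv2.imwrite('pics/'+f,cv2.cvtColor(im,cv2.COLOR_RGB2BGR)); return im
E
python3 - <<'E'
from h import *
for n in('scene','top'):
    snap(n,n+'0.png'); c=cams.get_calibration(n); print(n,{k:np.round(v,4).tolist() if not isinstance(v,str) else v for k,v in c.items()})
print(status.get_state())
E
```

```text
scene {'K': [[512.0212, 0.0, 317.7929], [0.0, 512.0212, 204.0473], [0.0, 0.0, 1.0]], 'pose': [[-0.4996, -0.5668, 0.6551, 1.7479], [0.8661, -0.3118, 0.3907, 0.6614], [-0.0172, 0.7626, 0.6467, 1.2779], [0.0, 0.0, 0.0, 1.0]]}
top {'K': [[518.086, 0.0, 318.8586], [0.0, 518.086, 198.6867], [0.0, 0.0, 1.0]], 'pose': [[0.0086, 0.9984, -0.0554, 0.5377], [-1.0, 0.0085, -0.0005, -0.0348], [-0.0, 0.0554, 0.9985, 1.7673], [0.0, 0.0, 0.0, 1.0]]}
{'time_s': 0.1, 'q': array([ 1.06989224e+00,  2.21137705e-01,  1.52753975e+00, -1.36010092e-05,
        1.39471128e+00, -1.26096184e-01]), 'joint_vel': array([ 0.00062841, -0.00190334, -0.00297935,  0.00097438,  0.00190727,
        0.00061613]), 'joint_efforts': array([ 1.47012612e-03, -4.98237240e+01, -3.90550447e+01, -6.56298585e-05,
        5.55261489e-03, -6.60914651e-06]), 'ee_pos': array([0.22853941, 0.58110722, 0.23029178]), 'tool_rot': array([-5.85202038e-01, -3.08605506e+00,  2.68978586e-03]), 'ft_force': array([-0.86281791, -0.27967552, -0.52222818]), 'ft_torque': array([ 0.00469017,  0.00539158, -0.00543186]), 'finger_force': 0.0, 'width': 0.9999967454316259}
```

View pics/scene0.png

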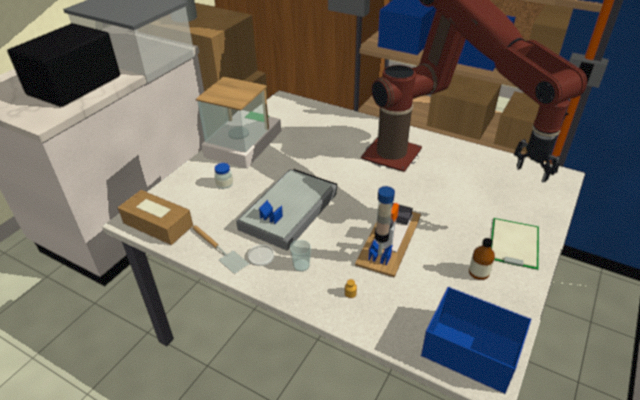

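View pics/top0.png

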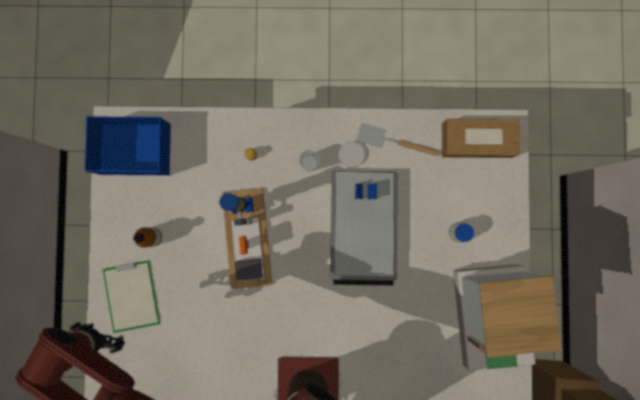

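Scene: the stand is on its parking board at about (395,235), with the balance at (290,205). Top: handle near (243,244), column cap near (231,202), balance V rest near (366,190). I'll zoom in on the top view.

```bash
python3 - <<'E'
import cv2
im=cv2.imread('pics/top0.png')[150:300,213:413]; cv2.imwrite('pics/c1.png',cv2.resize(im,None,fx=4,fy=4,interpolation=cv2.INTER_CUBIC))
im=cv2.imread('pics/scene0.png')[165:285,235:435]; cv2.imwrite('pics/c2.png',cv2.resize(im,None,fx=4,fy=4,interpolation=cv2.INTER_CUBIC))
E
```

```text
(no output)
```

View pics/c1.png

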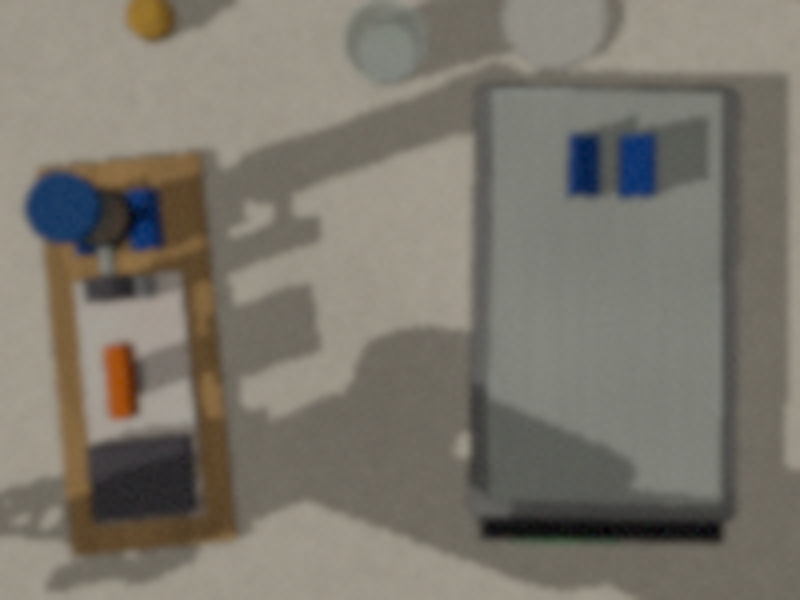

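View pics/c2.png

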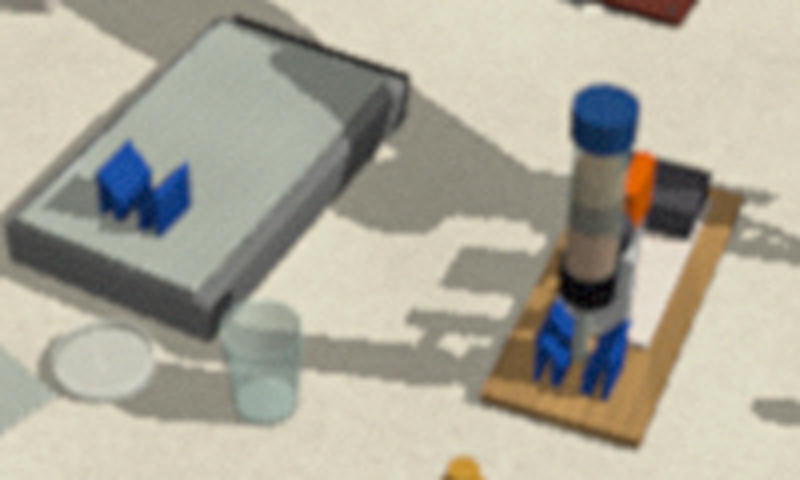

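Pictures, crop c1: board corners (45,168),(203,153),(235,538),(75,552), handle top centre (119,381), cap top (63,207), V slot centre (609,165), and housing edges x 477–735, y 85–535. c2 agrees. Next I'll turn these into positions.

```bash
cat >> h.py <<'E'
def ray(n,uv,z):
    c=cams.get_calibration(n);K=c['K'];T=c['pose'];uv=np.atleast_2d(uv).astype(float)
    d=np.c_[(uv[:,0]-K[0,2])/K[0,0],-(uv[:,1]-K[1,2])/K[1,1],-np.ones(len(uv))]@T[:3,:3].T
    return T[:3,3]+d*((z-T[2,3])/d[:,2])[:,None]
def proj(n,P):
    c=cams.get_calibration(n);K=c['K'];T=c['pose'];p=(np.atleast_2d(P)-T[:3,3])@T[:3,:3]
    return np.c_[K[0,0]*p[:,0]/-p[:,2]+K[0,2],K[1,1]*p[:,1]/p[:,2]+K[1,2]]
def c1(a): return (np.atleast_2d(a).astype(float)+.5)/4-.5+[213,150]
def c2(a): return (np.atleast_2d(a).astype(float)+.5)/4-.5+[235,165]
E
python3 - <<'E'
from h import *
np.set_printoptions(precision=4,suppress=True)
B=ray('top',c1([(45,168),(203,153),(235,538),(75,552)]),.015);print('board',B,B.mean(0))
e=(B[0]+B[1]-B[2]-B[3]);print('yaw',np.arctan2(e[1],e[0]), 'len',np.linalg.norm(e)/2)
print('handle',ray('top',c1((119,381)),.135),'cap',ray('top',c1((63,207)),.305))
h=ray('top',c1([(118,345),(121,417)]),.135);print('handle ends',h)
W=ray('top',c1([(76,282),(184,272),(198,514),(92,520)]),.023);print('plate',W)
R=ray('top',c1((609,165)),.075);print('rest',R)
H=ray('top',c1([(478,85),(737,85),(732,515),(475,515)]),.055);print('housing',H)
S=ray('top',c1([(570,133),(570,196),(656,133),(656,196)]),.110);print('Vtop',S)
print('scene cap',ray('scene',c2((607,100)),.305),'scene handle top', ray('scene',c2((643,157)),.135))
E
```

```text
board [[0.6562 0.2882 0.015 ]
 [0.6701 0.1545 0.015 ]
 [0.3464 0.123  0.015 ]
 [0.3335 0.257  0.015 ]] [0.5015 0.2057 0.015 ]
yaw 0.09679123793900955 len 0.32467997471217114
handle [[0.481  0.2049 0.135 ]] cap [[0.6091 0.2215 0.305 ]]
handle ends [[0.5092 0.2062 0.135 ]
 [0.4529 0.2029 0.135 ]]
plate [[0.5598 0.2589 0.023 ]
 [0.5689 0.1682 0.023 ]
 [0.3669 0.1535 0.023 ]
 [0.3611 0.242  0.023 ]]
rest [[ 0.6585 -0.1844  0.075 ]]
housing [[ 0.7256 -0.0772  0.055 ]
 [ 0.7274 -0.2922  0.055 ]
 [ 0.3729 -0.2882  0.055 ]
 [ 0.3711 -0.0773  0.055 ]]
Vtop [[ 0.6815 -0.1499  0.11  ]
 [ 0.6309 -0.1502  0.11  ]
 [ 0.6821 -0.2189  0.11  ]
 [ 0.6315 -0.2191  0.11  ]]
scene cap [[0.6036 0.2218 0.305 ]] scene handle top [[0.4606 0.2042 0.135 ]]
```

```bash
python3 -m creep '[[0.015,-0.023,0,0,0,0.03,1],[0.04,-0.06,0,0,0,0.08,1],[0.065,-0.098,0,0,0,0.13,1],[0.09,-0.136,0,0,0,0.18,1],[0.115,-0.173,0,0,0,0.23,1],[0.14,-0.21,0,0,0,0.28,1],[0.165,-0.248,0,0,0,0.33,1],[0.19,-0.286,0,0,0,0.37,1],[0.215,-0.323,0,0,0,0.42,1],[0.235,-0.352,0,0,0,0.45,1]]' && python3 -m creep '[[0.012,-0.018,0,0,0,0.01,1],[0.017,-0.025,0,0,0,0.015,1],[0.017,-0.025,0,0,0,0.015,1],[0.017,-0.025,0,0,0,0.015,1]]'
cat >> h.py <<'E'
from scipy.spatial.transform import Rotation as Ro
def pose():
    s=status.get_state(); return s['time_s'],np.array(s['ee_pos']),Ro.from_rotvec(s['tool_rot']),s
def stand(R):  # stand axes in world: x=tool y x up
    M=R.as_matrix(); y=M[:,1]; z=-M[:,2]; x=np.cross(y,z); S=np.c_[x,y,z]
    return S
def yawrollpitch(R): return Ro.from_matrix(stand(R)).as_euler('ZYX')  # yaw,pitch,roll
E
python3 - <<'E'
from h import *
np.set_printoptions(precision=4,suppress=True)
t,p,R,s=pose();print(t,p,yawrollpitch(R)); snap('top','t1.png')
im=cv2.imread('pics/t1.png')[150:300,213:413]; cv2.imwrite('pics/c3.png',cv2.resize(im,None,fx=4,fy=4,interpolation=cv2.INTER_CUBIC))
E
```

```text
time_s: 0.93
ee_pos: [0.4525, 0.2449, 0.2311]
tool_rot: [0.122, -3.139, 0.0]
ft_force: [0.4, 0.6, 0.2]
width: 0.998
finger_force: 0.0
time_s: 1.27
ee_pos: [0.4687, 0.2221, 0.2309]
tool_rot: [0.14, -3.137, -0.001]
ft_force: [-0.4, 0.2, 0.5]
width: 1.004
finger_force: 0.0
1.2667 [0.4687 0.2221 0.2309] [0.0891 0.001  0.0005]
```

View pics/c3.png

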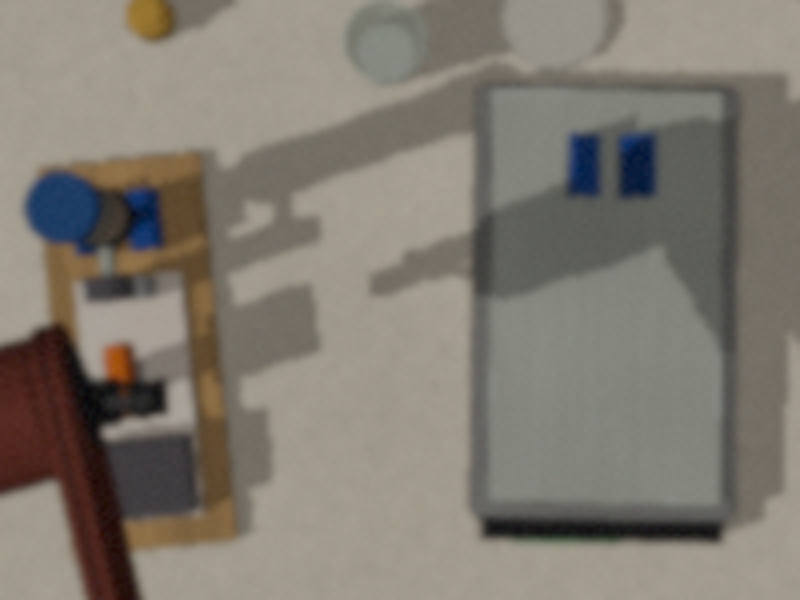

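The gripper is over the orange handle (119,362–420) at (125,398), and the first call came up a little short. I'll centre it, lower and close.

```bash
python3 -m creep '[[0.006,-0.009,0,0,0,0,1],[0.012,-0.017,0,0,0,0,1],[0.012,-0.017,-0.02,0,0,0,1],[0.012,-0.017,-0.045,0,0,0,1],[0.012,-0.017,-0.07,0,0,0,1],[0.012,-0.017,-0.095,0,0,0,1],[0.012,-0.017,-0.115,0,0,0,1],[0.012,-0.017,-0.128,0,0,0,1],[0.012,-0.017,-0.135,0,0,0,1],[0.012,-0.017,-0.135,0,0,0,1]]' && python3 -m creep '[[0,0,0,0,0,0,0.6],[0,0,0,0,0,0,0.4],[0,0,0,0,0,0,0.35],[0,0,0,0,0,0,0.3],[0,0,0,0,0,0,0.25],[0,0,0,0,0,0,0.2],[0,0,0,0,0,0,0.1],[0,0,0,0,0,0,0],[0,0,0,0,0,0,0],[0,0,0,0,0,0,0]]'
python3 - <<'E'
from h import *
np.set_printoptions(precision=4,suppress=True)
t,p,R,s=pose();print(t,p,yawrollpitch(R),s['ft_force'],s['ft_torque'],s['width'],s['finger_force']); a=snap('scene','s2.png');b=snap('top','t2.png')
im=np.vstack([a[150:300,300:500],b[150:300,200:400]])
im=cv2.resize(im[...,::-1],None,fx=2,fy=2,interpolation=cv2.INTER_CUBIC)
cv2.imwrite('pics/c4.png',im)
hsv=cv2.cvtColor(a,cv2.COLOR_RGB2HSV); print(hsv[190:205,386],proj('scene',p+[.13,.01,.2]))
E
```

```text
time_s: 2.15
ee_pos: [0.4799, 0.2045, 0.0945]
tool_rot: [0.142, -3.135, 0.001]
ft_force: [-1.1, 0.5, -1.1]
width: 0.999
finger_force: 0.0
time_s: 2.98
ee_pos: [0.4818, 0.2055, 0.0974]
tool_rot: [-0.142, 3.137, 0.002]
ft_force: [-1.5, 4.3, 6.4]
width: 0.2
finger_force: 59.1
2.9833 [0.4818 0.2055 0.0974] [ 0.0904 -0.0018  0.0011] [-1.5145  4.3299  6.415 ] [0.5003 0.2654 0.061 ] 0.20020373473204417 59.09188628196716
[[107 190 129]
 [107 198 126]
 [108 179 128]
 [106 192 121]
 [108 187 109]
 [108 178 103]
 [107 185 106]
 [107 200 102]
 [108 185 105]
 [107 181 107]
 [107 172 104]
 [106  98 102]
 [ 86  20 100]
 [ 42  22 114]
 [ 26  32 126]] [[383.1849 192.4425]]
```

View pics/c4.png

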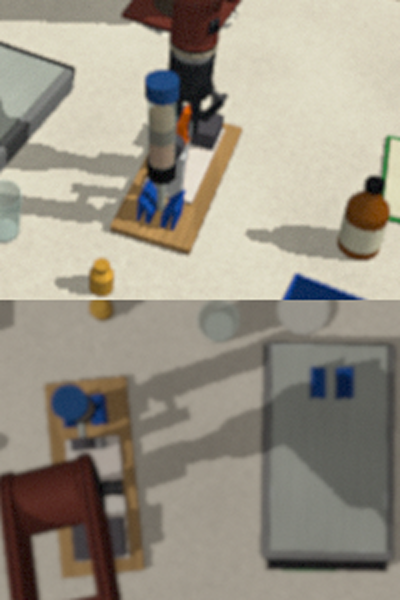

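Grasp is good: width 0.20 (about 18 mm), 59 N, column upright at (382,193) in the scene view. Next comes the estimator and planner. It measures the cap, runs a Kalman update on the nominal column model and prints suggested roll rows.

```bash
cat > ctl.py <<'E'
import sys,json,os
from h import *
np.set_printoptions(precision=4,suppress=True)
J,D,K,M,L=.0084,.085,.16,.28,.114; H=.168; RT=1/12
def step(x,dt,p0,p1,vj,n=10):          # x=[psi,psid,dist torque]; phi p0->p1, pivot velocity jump vj
    x=x.copy(); x[1]+=M*L/J*vj; h=dt/n; r=(p1-p0)/dt
    for i in range(n):
        ph=p0+r*h*(i+.5)
        x[1]+=h/J*(M*9.81*L*x[0]-K*(x[0]-ph)-D*(x[1]-r)+x[2]); x[0]+=h*x[1]
    return x
def trans(dt): return np.array([step(e,dt,0,0,0) for e in np.eye(3)]).T
def theta_meas(st):
    t,p,R,s=pose(); S=stand(R); im=cams.camera('scene')
    th=st.get('theta',0); P=p+S@np.array([.13,-H*np.sin(th),.029+H])
    uv=proj('scene',P)[0]; hsv=cv2.cvtColor(im,cv2.COLOR_RGB2HSV)
    m=cv2.inRange(hsv,(98,80,50),(118,255,255)); w=np.zeros_like(m); u,v=uv.astype(int); w[v-26:v+26,u-26:u+26]=255; m&=w
    n,lab,stt,cen=cv2.connectedComponentsWithStats(m); k=1+np.argmax(stt[1:,4])
    q=S.T@(ray('scene',cen[k],P[2])[0]-p)
    return t,p,R,s,q,stt[k,4],im
def main():
    a=sys.argv[1:]; tgt=np.array([float(v) for v in a[:4]]); vmax=float(a[4]); n=int(a[5]); mode=a[6] if len(a)>6 else ''
    st=json.load(open('st.json')) if os.path.exists('st.json') else {}
    t,p,R,s,q,area,im=theta_meas(st)
    if 'q0' not in st: st.update(q0=q.tolist(),c=[0,0,0,0],phi=0.,v=0.,vl=0.,p0=p.tolist(),base=yawrollpitch(R).tolist())
    th=-(q[1]-st['q0'][1])/H; ypr=yawrollpitch(R)
    if mode=='rest' or 'x' not in st:
        x=np.array([th+ypr[2],0,0]); P=np.diag([.02,.05,.002])**2
    else:
        x=np.array(st['x']); P=np.array(st['P'])
        C=np.array([[1,0,0.]]); y=th+ypr[2]-x[0]; G=P@C.T/(C@P@C.T+.007**2); x=x+G[:,0]*y; P=(np.eye(3)-G@C)@P
        print('innov %.4f'%y)
    print('t %.2f th %.4f psi %.4f est'%(t,th,th+ypr[2]),x,'dx %.4f'%(q[0]-st['q0'][0]),'area',area)
    print('pose',p-np.array(st['p0']),'ypr',ypr,'cmd',np.array(st['c']),'phi %.3f'%st['phi'],'F',s['ft_force'],'w %.2f'%s['width'])
    def adv(x,P,dt,p0,p1,vj):
        F=trans(dt); return step(x,dt,p0,p1,vj),F@P@F.T+np.diag([.003,.03,.0006])**2*dt/.08
    x,P=adv(x,P,.05,st['phi'],st['phi'],-st['vl'])
    # path
    c=np.array(st['c'],float); path=[]; v=st['v']; d0=tgt-c; len0=np.linalg.norm(d0[:3]); s_=0.
    A=.25
    for i in range(34):
        v=min(v+A*RT,vmax,np.sqrt(2*A*max(len0-s_,0)*.7)); s_=min(len0,s_+v*RT)
        f=s_/len0 if len0>5e-4 else 1.; path.append(c+d0*f)
        if i==n-1: vn=v if s_<len0-1e-4 else 0.
    path=np.round(path,3); ys=np.r_[c[1],path[:,1]]; vy=np.diff(ys)/RT; vj=np.diff(np.r_[0,vy])
    N=len(path)
    def sim(ph):
        z=x.copy(); o=[]; pr=np.r_[st['phi'],ph]
        for i in range(N): z=step(z,RT,pr[i],pr[i+1],vj[i],5); o.append(z)
        o=np.array(o); return np.r_[3*(o[:,0]-ph),2*o[:,0],1.5*ph,6*np.diff(pr),10*o[-1,:2]],o
    r0,_=sim(np.zeros(N)); A_=np.array([sim(e)[0]-r0 for e in np.eye(N)]).T
    ph=np.linalg.lstsq(A_,-r0,rcond=None)[0]; ph=np.clip(np.round(ph,3),-.12,.12)
    if mode in('rest','level'): ph=ph*0 if mode=='rest' else np.linspace(st['phi'],0,5).tolist()[1:]+[0]*(N-4)
    ph=np.array(ph); _,o=sim(ph); print('pred th',(o[:n,0]-ph[:n]))
    b=st['base']
    def Sm(yaw,phi): return Ro.from_euler('ZYX',[b[0]+yaw,0,phi])
    S0=Sm(c[3],st['phi']); rows=[]; po=st['phi']
    for i in range(n):
        rv=np.round((Sm(path[i][3],ph[i])*S0.inv()).as_rotvec(),3); rows.append(list(np.round(path[i][:3]-c[:3],3))+list(rv)+[0])
        x,P=adv(x,P,RT,po,ph[i],vj[i]); po=ph[i]
    st.update(x=x.tolist(),P=P.tolist(),phi=float(po),c=path[n-1].tolist(),v=vn,vl=float(vy[n-1]),theta=float(x[0]-po))
    json.dump(st,open('st.json','w'))
    print('['+','.join('['+','.join('%g'%(v+0.) for v in r)+']' for r in rows)+']')
main()
E
python3 ctl.py 0 0 0.125 0 0.08 5 rest
```

```text
t 3.08 th -0.0000 psi 0.0011 est [0.0011 0.     0.    ] dx 0.0000 area 254
pose [0. 0. 0.] ypr [ 0.0904 -0.0018  0.0011] cmd [0 0 0 0] phi 0.000 F [0.0401 3.6895 6.313 ] w 0.20
pred th [0.0012 0.0014 0.0016 0.0018 0.002 ]
[[0,0,0.002,0,0,0,0],[0,0,0.005,0,0,0,0],[0,0,0.01,0,0,0,0],[0,0,0.017,0,0,0,0],[0,0,0.024,0,0,0,0]]
```

```bash
python3 -m creep '[[0,0,0.002,0,0,0,0],[0,0,0.005,0,0,0,0],[0,0,0.01,0,0,0,0],[0,0,0.017,0,0,0,0],[0,0,0.024,0,0,0,0]]' >/dev/null && python3 ctl.py 0 0 0.125 0 0.08 5
```

```text
innov 0.0259
t 3.55 th 0.0285 psi 0.0279 est [0.0272 0.0464 0.0004] dx 0.0014 area 258
pose [-0.0015 -0.0012  0.0225] ypr [ 0.09    0.0022 -0.0006] cmd [0.    0.    0.024 0.   ] phi -0.000 F [ 0.5499 -0.3248 -8.1861] w 0.20
pred th [0.0483 0.046  0.0391 0.0305 0.0229]
[[0,0,0.007,-0.025,-0.002,0,0],[0,0,0.013,-0.034,-0.003,0,0],[0,0,0.02,-0.036,-0.003,0,0],[0,0,0.027,-0.033,-0.003,0,0],[0,0,0.033,-0.028,-0.003,0,0]]
```

```bash
python3 -m creep '[[0,0,0.007,-0.025,-0.002,0,0],[0,0,0.013,-0.034,-0.003,0,0],[0,0,0.02,-0.036,-0.003,0,0],[0,0,0.027,-0.033,-0.003,0,0],[0,0,0.033,-0.028,-0.003,0,0]]' >/dev/null && python3 ctl.py 0 0 0.125 0 0.08 5
```

```text
innov 0.0939
t 4.02 th 0.1173 psi 0.0900 est [0.0835 0.1773 0.0063] dx 0.0036 area 252
pose [-0.0005 -0.0005  0.0569] ypr [ 0.0907 -0.0011 -0.0273] cmd [0.    0.    0.057 0.   ] phi -0.028 F [ 0.7412  0.5458 -8.2609] w 0.20
pred th [0.186  0.1604 0.1444 0.1325 0.1212]
[[0,0,0.007,-0.089,-0.008,0,0],[0,0,0.013,-0.092,-0.008,0,0],[0,0,0.02,-0.092,-0.008,0,0],[0,0,0.027,-0.092,-0.008,0,0],[0,0,0.033,-0.092,-0.008,0,0]]
```

```bash
cp st.json st_prev.json; python3 -m creep '[[0,0,0.007,-0.089,-0.008,0,0],[0,0,0.013,-0.092,-0.008,0,0],[0,0,0.02,-0.092,-0.008,0,0],[0,0,0.027,-0.092,-0.008,0,0]]' >/dev/null && sed -i 's/-.12,.12)/-.2,.2)/' ctl.py && python3 - <<'E'
# the last planned row was not sent: correct the stored command height
import json
s=json.load(open('st.json')); s['c'][2]-=.006; json.dump(s,open('st.json','w'))
E
python3 ctl.py 0 0 0.125 0 0.08 4
```

```text
innov 0.0670
t 4.40 th 0.1907 psi 0.0723 est [0.0678 0.0068 0.0103] dx 0.0043 area 259
pose [-0.0009 -0.0004  0.0833] ypr [ 0.0912  0.0004 -0.1184] cmd [0.    0.    0.084 0.   ] phi -0.120 F [-0.1456  0.6058 -8.6541] w 0.20
pred th [0.2284 0.2017 0.1708 0.1325]
[[0,0,0.007,-0.069,-0.006,0,0],[0,0,0.013,-0.08,-0.007,0,0],[0,0,0.02,-0.078,-0.007,0,0],[0,0,0.027,-0.057,-0.005,0,0]]
```

```bash
python3 -m creep '[[0,-0.003,0.007,-0.06,-0.005,0,0],[0,-0.01,0.013,-0.07,-0.006,0,0],[0,-0.021,0.02,-0.07,-0.006,0,0],[0,-0.034,0.026,-0.06,-0.005,0,0]]' >/dev/null; sed -i 's/^main()/if __name__=="__main__": main()/; s/ A=.25/ A=.4/' ctl.py; python3 - <<'E'
from ctl import *
st=json.load(open('st.json')); x=np.array([.0678,.0068,.0103]); x=step(x,.05,-.12,-.12,0); ph=[-.12,-.18,-.19,-.19,-.18]; y=[0,-.003,-.01,-.021,-.034]; vo=0
for i in range(4):
    v=(y[i+1]-y[i])*12; x=step(x,RT,ph[i],ph[i+1],v-vo); vo=v
st.update(x=x.tolist(),phi=-.18,c=[0,-.034,.11,0],v=.156,vl=vo,theta=x[0]+.18); json.dump(st,open('st.json','w'))
E
python3 ctl.py 0.045 -0.39 0.125 -0.093 0.16 4
```

```text
innov -0.0061
t 4.78 th 0.0865 psi -0.0923 est [-0.0917 -0.3714  0.0099] dx -0.0009 area 294
pose [-0.0008 -0.0349  0.1094] ypr [ 0.0921  0.0005 -0.1789] cmd [ 0.    -0.034  0.11   0.   ] phi -0.180 F [-0.1784 -0.2542 -8.4329] w 0.21
pred th [ 0.0033 -0.0236 -0.0299 -0.0263]
[[0.002,-0.013,0.001,0.079,0.007,-0.003,0],[0.003,-0.026,0.001,0.124,0.011,-0.007,0],[0.005,-0.04,0.002,0.146,0.013,-0.01,0],[0.007,-0.053,0.002,0.158,0.013,-0.014,0]]
```

```bash
python3 -m creep '[[0.002,-0.013,0.001,0.079,0.007,-0.003,0],[0.003,-0.026,0.001,0.124,0.011,-0.007,0],[0.005,-0.04,0.002,0.146,0.013,-0.01,0],[0.007,-0.053,0.002,0.158,0.013,-0.014,0]]' >/dev/null; python3 ctl.py 0.045 -0.39 0.125 -0.093 0.12 4
```

```text
innov -0.0004
t 5.17 th -0.0358 psi -0.0563 est [-0.0563  0.1523  0.0099] dx -0.0001 area 283
pose [ 0.0065 -0.0901  0.1117] ypr [ 0.0749 -0.0014 -0.0205] cmd [ 0.007 -0.087  0.112 -0.014] phi -0.021 F [ 0.9481 -0.8417 -9.5073] w 0.20
pred th [-0.0056 -0.0046 -0.0026 -0.0011]
[[0.001,-0.01,0,-0.002,0,-0.003,0],[0.002,-0.02,0.001,-0.003,0,-0.005,0],[0.004,-0.03,0.001,-0.005,0,-0.008,0],[0.005,-0.04,0.002,-0.007,0,-0.01,0]]
```

```bash
python3 -m creep '[[0.001,-0.01,0,-0.002,0,-0.003,0],[0.002,-0.02,0.001,-0.003,0,-0.005,0],[0.004,-0.03,0.001,-0.005,0,-0.008,0],[0.005,-0.04,0.002,-0.007,0,-0.01,0]]' >/dev/null; python3 ctl.py 0.045 -0.39 0.125 -0.093 0.12 5
```

```text
innov 0.0013
t 5.55 th 0.0016 psi -0.0278 est [-0.028  -0.0047  0.01  ] dx 0.0002 area 267
pose [ 0.0114 -0.1288  0.1129] ypr [ 0.0663  0.0006 -0.0294] cmd [ 0.012 -0.127  0.114 -0.024] phi -0.028 F [-0.1495  0.3113 -9.5568] w 0.20
pred th [0.0136 0.0111 0.0089 0.0071 0.0053]
[[0.001,-0.01,0,-0.006,0,-0.003,0],[0.002,-0.02,0.001,-0.009,-0.001,-0.005,0],[0.004,-0.03,0.001,-0.01,-0.001,-0.008,0],[0.005,-0.04,0.002,-0.01,-0.001,-0.01,0],[0.006,-0.05,0.002,-0.009,-0.001,-0.013,0]]
```

```bash
python3 -m creep '[[0.001,-0.01,0,-0.006,0,-0.003,0],[0.002,-0.02,0.001,-0.009,-0.001,-0.005,0],[0.004,-0.03,0.001,-0.01,-0.001,-0.008,0],[0.005,-0.04,0.002,-0.01,-0.001,-0.01,0],[0.006,-0.05,0.002,-0.009,-0.001,-0.013,0]]' >/dev/null; python3 ctl.py 0.045 -0.39 0.125 -0.093 0.12 6
```

```text
innov -0.0104
t 6.02 th -0.0058 psi -0.0442 est [-0.0434 -0.0303  0.0094] dx 0.0005 area 262
pose [ 0.0175 -0.1787  0.1151] ypr [ 0.0533 -0.0001 -0.0383] cmd [ 0.018 -0.177  0.116 -0.037] phi -0.037 F [ 0.4661 -0.4403 -8.9154] w 0.20
pred th [-0.0072 -0.0103 -0.0099 -0.0073 -0.0054 -0.0016]
[[0.001,-0.01,0,0.01,0.001,-0.003,0],[0.003,-0.02,0.001,0.014,0.001,-0.005,0],[0.004,-0.03,0.001,0.016,0.001,-0.008,0],[0.005,-0.04,0.002,0.015,0.001,-0.01,0],[0.006,-0.05,0.002,0.014,0.001,-0.013,0],[0.008,-0.059,0.003,0.013,0.001,-0.016,0]]
```

```bash
python3 -m creep '[[0.001,-0.01,0,0.01,0.001,-0.003,0],[0.003,-0.02,0.001,0.014,0.001,-0.005,0],[0.004,-0.03,0.001,0.016,0.001,-0.008,0],[0.005,-0.04,0.002,0.015,0.001,-0.01,0],[0.006,-0.05,0.002,0.014,0.001,-0.013,0],[0.008,-0.059,0.003,0.013,0.001,-0.016,0]]' >/dev/null; python3 ctl.py 0.045 -0.39 0.125 -0.093 0.12 6
```

```text
innov 0.0041
t 6.57 th 0.0010 psi -0.0245 est [-0.0247  0.0292  0.0096] dx 0.0013 area 248
pose [ 0.0252 -0.2379  0.1178] ypr [ 0.0366  0.001  -0.0255] cmd [ 0.026 -0.236  0.119 -0.053] phi -0.024 F [ 0.5821  0.107  -9.0869] w 0.21
pred th [0.0132 0.0112 0.0088 0.0077 0.0056 0.0049]
[[0.001,-0.01,0,-0.007,0,-0.003,0],[0.002,-0.02,0.001,-0.011,0,-0.005,0],[0.004,-0.03,0.001,-0.012,0,-0.008,0],[0.005,-0.04,0.002,-0.013,0,-0.01,0],[0.006,-0.05,0.002,-0.012,0,-0.013,0],[0.007,-0.06,0.002,-0.012,0,-0.015,0]]
```

```bash
python3 -m creep '[[0.001,-0.01,0,-0.007,0,-0.003,0],[0.002,-0.02,0.001,-0.011,0,-0.005,0],[0.004,-0.03,0.001,-0.012,0,-0.008,0],[0.005,-0.04,0.002,-0.013,0,-0.01,0],[0.006,-0.05,0.002,-0.012,0,-0.013,0],[0.007,-0.06,0.002,-0.012,0,-0.015,0]]' >/dev/null; python3 ctl.py 0.045 -0.39 0.125 -0.093 0.12 6
```

```text
innov -0.0088
t 7.12 th -0.0051 psi -0.0423 est [-0.0418 -0.0308  0.0092] dx 0.0016 area 232
pose [ 0.0325 -0.2978  0.12  ] ypr [ 0.0219  0.0007 -0.0372] cmd [ 0.033 -0.296  0.121 -0.068] phi -0.036 F [ 0.4157 -0.4086 -8.5916] w 0.20
pred th [-0.0054 -0.0094 -0.0084 -0.0073 -0.0056 -0.0035]
[[0.001,-0.01,0,0.008,0,-0.003,0],[0.003,-0.02,0.001,0.012,0,-0.005,0],[0.004,-0.03,0.001,0.012,0,-0.008,0],[0.005,-0.04,0.002,0.011,0,-0.011,0],[0.006,-0.05,0.002,0.008,0,-0.013,0],[0.008,-0.059,0.003,0.006,0,-0.016,0]]
```

```bash
python3 -m creep '[[0.001,-0.01,0,0.008,0,-0.003,0],[0.003,-0.02,0.001,0.012,0,-0.005,0],[0.004,-0.03,0.001,0.012,0,-0.008,0],[0.005,-0.04,0.002,0.011,0,-0.011,0],[0.006,-0.05,0.002,0.008,0,-0.013,0],[0.008,-0.059,0.003,0.006,0,-0.016,0]]' >/dev/null; python3 ctl.py 0.045 -0.39 0.125 -0.093 0.08 6
```

```text
innov 0.0275
t 7.67 th 0.0227 psi -0.0088 est [-0.0102  0.0417  0.0105] dx 0.0012 area 216
pose [ 0.0402 -0.3569  0.1228] ypr [ 0.0057  0.0012 -0.0315] cmd [ 0.041 -0.355  0.124 -0.084] phi -0.030 F [ 0.2991 -0.0286 -9.1664] w 0.20
pred th [0.0574 0.0566 0.0452 0.035  0.0254 0.022 ]
[[0.001,-0.007,0,-0.032,0,-0.002,0],[0.002,-0.013,0,-0.046,0,-0.003,0],[0.002,-0.02,0.001,-0.05,0,-0.005,0],[0.003,-0.026,0.001,-0.048,0,-0.007,0],[0.004,-0.032,0.001,-0.045,0,-0.008,0],[0.004,-0.035,0.001,-0.04,0,-0.009,0]]
```

```bash
python3 -m creep '[[0.001,-0.007,0,-0.032,0,-0.002,0],[0.002,-0.013,0,-0.046,0,-0.003,0],[0.002,-0.02,0.001,-0.05,0,-0.005,0],[0.003,-0.026,0.001,-0.048,0,-0.007,0],[0.004,-0.032,0.001,-0.045,0,-0.008,0],[0.004,-0.035,0.001,-0.04,0,-0.009,0]]' >/dev/null; python3 ctl.py 0.045 -0.39 0.125 -0.093 0.08 6; python3 - <<'E'
from h import *
a=snap('scene','s5.png'); im=a[100:260,200:400]; cv2.imwrite('pics/c5.png',cv2.resize(im[...,::-1],None,fx=3.75,fy=3.75,interpolation=cv2.INTER_CUBIC))
E
```

```text
innov -0.0105
t 8.22 th 0.0140 psi -0.0569 est [-0.0564 -0.0169  0.01  ] dx 0.0014 area 218
pose [ 0.0445 -0.3916  0.124 ] ypr [-0.0031  0.0006 -0.0709] cmd [ 0.045 -0.39   0.125 -0.093] phi -0.070 F [ 0.7125  0.1604 -9.1176] w 0.20
pred th [ 0.0054  0.001  -0.0005 -0.0004 -0.0003  0.0001]
[[0,0,0,0.016,0,0,0],[0,0,0,0.026,0,0,0],[0,0,0,0.032,0,0,0],[0,0,0,0.035,0,0,0],[0,0,0,0.037,0,0,0],[0,0,0,0.038,0,0,0]]
```

View pics/c5.png

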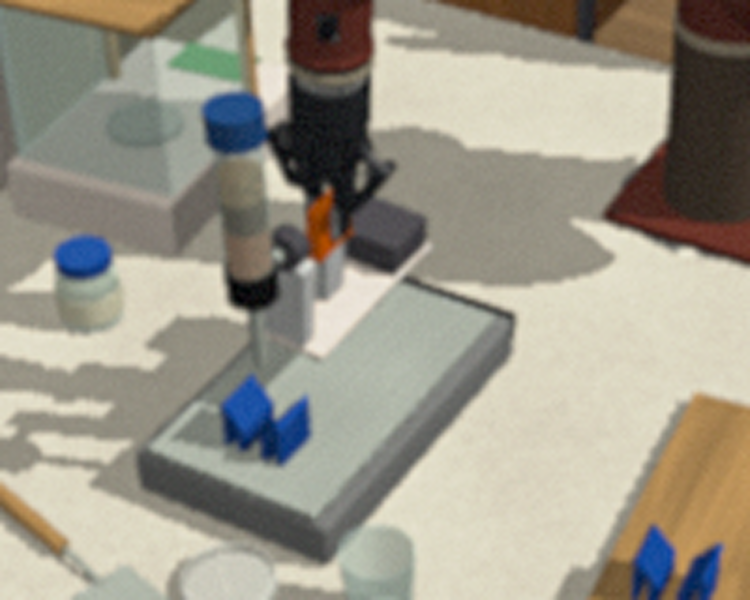

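Crop c5 shows the stand above the balance with the column near upright: cap (235,121), collar (252,290), foot (262,368), V rest (265,420). I'll check the absolute tilt from this picture while continuing.

```bash
python3 -m creep '[[0,0,0,0.016,0,0,0],[0,0,0,0.026,0,0,0],[0,0,0,0.032,0,0,0],[0,0,0,0.035,0,0,0],[0,0,0,0.037,0,0,0],[0,0,0,0.038,0,0,0]]' >/dev/null; python3 ctl.py 0.045 -0.39 0.125 -0.093 0.08 6; python3 - <<'E'
from h import *
f=lambda a:(np.array(a)+.5)/3.75-.5+[200,100]
P=np.array([.4818+.0445+.13,.2055-.3916,.0974+.124+.029])
print('obs cap,collar,foot',f((235,121)),f((252,290)),f((262,368)))
for ps in(-.06,0,.06): print(ps,proj('scene',[P+np.array([0,-np.sin(ps),np.cos(ps)])*h for h in(.168,0,-.098)]).round(1).tolist())
E
```

```text
innov -0.0029
t 8.82 th -0.0017 psi -0.0347 est [-0.0346  0.0097  0.0099] dx 0.0016 area 215
pose [ 0.0443 -0.3907  0.1239] ypr [-0.0027  0.001  -0.033 ] cmd [ 0.045 -0.39   0.125 -0.093] phi -0.032 F [ 0.764   0.3318 -8.9619] w 0.20
pred th [-0.004  -0.0034 -0.0022 -0.0007 -0.0003  0.0008]
[[0,0,0,0.003,0,0,0],[0,0,0,0.004,0,0,0],[0,0,0,0.004,0,0,0],[0,0,0,0.003,0,0,0],[0,0,0,0.003,0,0,0],[0,0,0,0.002,0,0,0]]
obs cap,collar,foot [262.3 131.9] [266.83333333 176.96666667] [269.5        197.76666667]
-0.06 [[264.9, 132.3], [266.6, 174.3], [267.5, 196.4]]
0 [[262.2, 131.3], [266.6, 174.3], [268.9, 196.9]]
0.06 [[259.6, 130.6], [266.6, 174.3], [270.3, 197.4]]
```

```bash
python3 - <<'E'
import json
s=json.load(open('st.json')); print(s['q0'],s['x'])
E
```

```text
[0.13300958698998638, -0.006455437621105929, 0.1970016346474613] [-0.029168891909649303, 1.974983710627097e-05, 0.009867659426362255]
```

The picture gives a true tilt about 0.06 rad above my zero, and the estimated constant torque says the same. I'll correct the zero and bring the column and stand truly upright.

```bash
python3 -m creep '[[0,0,0,0.003,0,0,0],[0,0,0,0.004,0,0,0],[0,0,0,0.004,0,0,0],[0,0,0,0.003,0,0,0]]' >/dev/null; python3 - <<'E'
import json
s=json.load(open('st.json')); s['q0'][1]+=.0101; s['x'][0]+=.06; s['x'][2]-=.0092; s['theta']+=.06; s['phi']=-.029; json.dump(s,open('st.json','w'))
E
python3 ctl.py 0.045 -0.39 0.125 -0.093 0.08 6
```

```text
innov -0.0112
t 9.20 th 0.0499 psi 0.0197 est [ 0.0202 -0.0223  0.0001] dx 0.0021 area 214
pose [ 0.0443 -0.3908  0.124 ] ypr [-0.0028  0.001  -0.0303] cmd [ 0.045 -0.39   0.125 -0.093] phi -0.029 F [ 0.5193  0.1746 -8.294 ] w 0.21
pred th [0.0533 0.0466 0.0368 0.0286 0.0212 0.0152]
[[0,0,0,-0.012,0,0,0],[0,0,0,-0.014,0,0,0],[0,0,0,-0.01,0,0,0],[0,0,0,-0.005,0,0,0],[0,0,0,0.001,0,0,0],[0,0,0,0.007,0,0,0]]
```

```bash
python3 -m creep '[[0,0,0,-0.012,0,0,0],[0,0,0,-0.014,0,0,0],[0,0,0,-0.01,0,0,0],[0,0,0,-0.005,0,0,0],[0,0,0,0.001,0,0,0],[0,0,0,0.007,0,0,0]]' >/dev/null; python3 ctl.py 0.045 -0.39 0.125 -0.093 0.08 6
```

```text
innov -0.0025
t 9.75 th 0.0132 psi -0.0094 est [-0.0093 -0.0008 -0.    ] dx 0.0016 area 227
pose [ 0.0444 -0.3908  0.124 ] ypr [-0.0027  0.0009 -0.0226] cmd [ 0.045 -0.39   0.125 -0.093] phi -0.022 F [ 1.138   0.4901 -7.7145] w 0.20
pred th [ 0.0036  0.0001 -0.0013 -0.0014 -0.0011 -0.0006]
[[0,0,0,0.009,0,0,0],[0,0,0,0.015,0,0,0],[0,0,0,0.019,0,0,0],[0,0,0,0.021,0,0,0],[0,0,0,0.022,0,0,0],[0,0,0,0.022,0,0,0]]
```

```bash
python3 -m creep '[[0,0,0,0.009,0,0,0],[0,0,0,0.015,0,0,0],[0,0,0,0.019,0,0,0],[0,0,0,0.021,0,0,0],[0,0,0,0.022,0,0,0],[0,0,0,0.022,0,0,0]]' >/dev/null; python3 ctl.py 0.045 -0.39 0.125 -0.093 0.08 8;  python3 - <<'E'
from h import *
a=snap('top','t6.png'); b=cams.camera('scene'); im=np.vstack([a[150:300,250:420],b[100:225,220:390]]); cv2.imwrite('pics/c6.png',cv2.resize(im[:,:,::-1],None,fx=2.1,fy=2.1,interpolation=cv2.INTER_CUBIC))
E
```

```text
innov -0.0077
t 10.30 th -0.0077 psi -0.0088 est [-0.0084 -0.0118 -0.0004] dx 0.0016 area 224
pose [ 0.0443 -0.3908  0.1239] ypr [-0.0029  0.0011 -0.0011] cmd [ 0.045 -0.39   0.125 -0.093] phi 0.000 F [-0.8648  0.3752 -8.6798] w 0.20
pred th [-0.0151 -0.0152 -0.0123 -0.0097 -0.0078 -0.0055 -0.0045 -0.0035]
[[0,0,0,0.008,0,0,0],[0,0,0,0.012,0,0,0],[0,0,0,0.012,0,0,0],[0,0,0,0.011,0,0,0],[0,0,0,0.01,0,0,0],[0,0,0,0.008,0,0,0],[0,0,0,0.007,0,0,0],[0,0,0,0.006,0,0,0]]
```

View pics/c6.png

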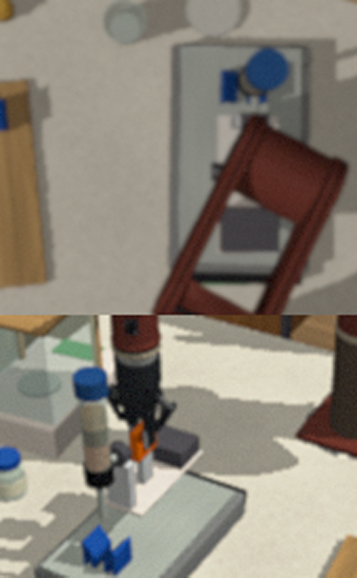

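c6: the stand is level over the balance, cap at (267,69) in the top half, foot above the V rest, and nothing touched.

```bash
python3 -m creep '[[0,0,0,0.01,0,0,0],[0,0,0,0.016,0,0,0],[0,0,0,0.016,0,0,0],[0,0,0,0.013,0,0,0],[0,0,0,0.01,0,0,0],[0,0,0,0.008,0,0,0],[0,0,0,0.007,0,0,0],[0,0,0,0.006,0,0,0]]' >/dev/null; python3 ctl.py 0.045 -0.39 0.125 -0.093 0.08 7; python3 - <<'E'
from h import *
f=lambda a:(np.array(a)+.5)/2.1-.5+[250,150]
print(ray('top',f((267,69)),.43))
P=np.array([.4818+.0443+.13,.2055-.3908,.0974+.124+.029]); print(P, (np.array([[92,383],[102,478],[101,521]])-[0,315]+.5)/2.1+[219.5,99.5])
E
```

```text
innov 0.0071
t 11.12 th 0.0045 psi 0.0092 est [ 0.009   0.0131 -0.0001] dx 0.0015 area 223
pose [ 0.0443 -0.3906  0.1239] ypr [-0.0025  0.0011  0.0047] cmd [ 0.045 -0.39   0.125 -0.093] phi 0.006 F [ 0.2082  0.4414 -8.9466] w 0.20
pred th [0.0102 0.0102 0.0095 0.007  0.006  0.0044 0.0031]
[[0,0,0,-0.008,0,0,0],[0,0,0,-0.011,0,0,0],[0,0,0,-0.013,0,0,0],[0,0,0,-0.012,0,0,0],[0,0,0,-0.012,0,0,0],[0,0,0,-0.011,0,0,0],[0,0,0,-0.01,0,0,0]]
[[ 0.65493189 -0.18405727  0.43      ]]
[ 0.6561 -0.1853  0.2504] [[263.54761905 132.11904762]
 [268.30952381 177.35714286]
 [267.83333333 197.83333333]]
```

```bash
python3 -m creep '[[0,0,0,-0.008,0,0,0],[0,0,0,-0.011,0,0,0],[0,0,0,-0.013,0,0,0],[0,0,0,-0.012,0,0,0],[0,0,0,-0.012,0,0,0],[0,0,0,-0.011,0,0,0],[0,0,0,-0.01,0,0,0]]' >/dev/null; python3 ctl.py 0.045 -0.39 0.125 -0.093 0.08 8
```

```text
innov -0.0081
t 11.75 th -0.0034 psi -0.0085 est [-0.0082 -0.0169 -0.0005] dx 0.0013 area 225
pose [ 0.0443 -0.3908  0.1239] ypr [-0.0027  0.0011 -0.0051] cmd [ 0.045 -0.39   0.125 -0.093] phi -0.004 F [ 0.3223  0.1591 -9.0433] w 0.20
pred th [-0.0124 -0.0127 -0.0108 -0.0089 -0.0068 -0.0053 -0.004  -0.0023]
[[0,0,0,0.009,0,0,0],[0,0,0,0.013,0,0,0],[0,0,0,0.014,0,0,0],[0,0,0,0.014,0,0,0],[0,0,0,0.013,0,0,0],[0,0,0,0.012,0,0,0],[0,0,0,0.011,0,0,0],[0,0,0,0.009,0,0,0]]
```

```bash
python3 -m creep '[[0,0,0,0.009,0,0,0],[0,0,0,0.013,0,0,0],[0,0,0,0.014,0,0,0],[0,0,0,0.014,0,0,0],[0,0,0,0.013,0,0,0],[0,0,0,0.012,0,0,0],[0,0,0,0.011,0,0,0],[0,0,0,0.009,0,0,0]]' >/dev/null; python3 ctl.py 0.045 -0.39 0.125 -0.093 0.08 8
```

```text
innov 0.0075
t 12.47 th 0.0060 psi 0.0097 est [ 0.0095  0.007  -0.0002] dx 0.0017 area 222
pose [ 0.0443 -0.3907  0.1239] ypr [-0.0027  0.0011  0.0037] cmd [ 0.045 -0.39   0.125 -0.093] phi 0.005 F [ 1.1642 -0.9151 -8.742 ] w 0.20
pred th [0.0112 0.0109 0.0094 0.0076 0.0056 0.0042 0.0029 0.0019]
[[0,0,0,-0.008,0,0,0],[0,0,0,-0.011,0,0,0],[0,0,0,-0.012,0,0,0],[0,0,0,-0.012,0,0,0],[0,0,0,-0.011,0,0,0],[0,0,0,-0.01,0,0,0],[0,0,0,-0.009,0,0,0],[0,0,0,-0.008,0,0,0]]
```

```bash
python3 -m creep '[[0,0,0,-0.008,0,0,0],[0,0,0,-0.011,0,0,0],[0,0,0,-0.012,0,0,0],[0,0,0,-0.012,0,0,0],[0,0,0,-0.011,0,0,0],[0,0,0,-0.01,0,0,0],[0,0,0,-0.009,0,0,0],[0,0,0,-0.008,0,0,0]]' >/dev/null; python3 ctl.py 0.045 -0.39 0.125 -0.093 0.08 8
```

```text
innov -0.0075
t 13.18 th -0.0041 psi -0.0082 est [-0.008  -0.0139 -0.0005] dx 0.0011 area 224
pose [ 0.0443 -0.3908  0.1239] ypr [-0.0028  0.0011 -0.0041] cmd [ 0.045 -0.39   0.125 -0.093] phi -0.003 F [ 0.6842 -0.8625 -9.7753] w 0.20
pred th [-0.0128 -0.0124 -0.0107 -0.0089 -0.0068 -0.0053 -0.004  -0.0023]
[[0,0,0,0.009,0,0,0],[0,0,0,0.012,0,0,0],[0,0,0,0.013,0,0,0],[0,0,0,0.013,0,0,0],[0,0,0,0.012,0,0,0],[0,0,0,0.011,0,0,0],[0,0,0,0.01,0,0,0],[0,0,0,0.008,0,0,0]]
```

```bash
python3 -m creep '[[0,0,0,0.009,0,0,0],[0,0,0,0.012,0,0,0],[0,0,0,0.013,0,0,0],[0,0,0,0.013,0,0,0],[0,0,0,0.012,0,0,0],[0,0,0,0.011,0,0,0],[0,0,0,0.01,0,0,0],[0,0,0,0.008,0,0,0]]' >/dev/null; python3 ctl.py 0.045 -0.39 0.125 -0.093 0.08 8
```

```text
innov -0.0076
t 13.90 th -0.0090 psi -0.0053 est [-0.0051 -0.0221 -0.0008] dx 0.0015 area 223
pose [ 0.0443 -0.3907  0.124 ] ypr [-0.0027  0.0011  0.0037] cmd [ 0.045 -0.39   0.125 -0.093] phi 0.005 F [ 1.0405 -0.6922 -9.2625] w 0.20
pred th [-0.0163 -0.0151 -0.0127 -0.0102 -0.0076 -0.0063 -0.0044 -0.0037]
[[0,0,0,0.007,0,0,0],[0,0,0,0.009,0,0,0],[0,0,0,0.009,0,0,0],[0,0,0,0.008,0,0,0],[0,0,0,0.006,0,0,0],[0,0,0,0.005,0,0,0],[0,0,0,0.003,0,0,0],[0,0,0,0.002,0,0,0]]
```

```bash
python3 -m creep '[[0,0,0,0.007,0,0,0],[0,0,0,0.009,0,0,0],[0,0,0,0.009,0,0,0],[0,0,0,0.008,0,0,0],[0,0,0,0.006,0,0,0],[0,0,0,0.005,0,0,0],[0,0,0,0.003,0,0,0],[0,0,0,0.002,0,0,0]]' >/dev/null; python3 ctl.py 0.045 -0.39 0.125 -0.093 0.08 8
```

```text
innov 0.0128
t 14.62 th 0.0100 psi 0.0156 est [ 0.0153  0.0215 -0.0003] dx 0.0014 area 213
pose [ 0.0443 -0.3907  0.1239] ypr [-0.0027  0.0011  0.0056] cmd [ 0.045 -0.39   0.125 -0.093] phi 0.007 F [-0.2547  0.2351 -8.6959] w 0.20
pred th [0.0197 0.02   0.0166 0.013  0.0103 0.0075 0.0052 0.0033]
[[0,0,0,-0.013,0,0,0],[0,0,0,-0.019,0,0,0],[0,0,0,-0.02,0,0,0],[0,0,0,-0.019,0,0,0],[0,0,0,-0.018,0,0,0],[0,0,0,-0.016,0,0,0],[0,0,0,-0.014,0,0,0],[0,0,0,-0.012,0,0,0]]
```

```bash
python3 -m creep '[[0,0,0,-0.013,0,0,0],[0,0,0,-0.019,0,0,0],[0,0,0,-0.02,0,0,0],[0,0,0,-0.019,0,0,0],[0,0,0,-0.018,0,0,0],[0,0,0,-0.016,0,0,0],[0,0,0,-0.014,0,0,0],[0,0,0,-0.012,0,0,0]]' >/dev/null; python3 ctl.py 0.045 -0.39 0.125 -0.093 0.08 8
```

```text
innov -0.0104
t 15.33 th -0.0053 psi -0.0113 est [-0.0111 -0.0157 -0.0007] dx 0.0013 area 227
pose [ 0.0443 -0.3909  0.1239] ypr [-0.0028  0.0011 -0.006 ] cmd [ 0.045 -0.39   0.125 -0.093] phi -0.005 F [-0.176   0.2929 -9.1349] w 0.20
pred th [-0.0165 -0.0166 -0.0146 -0.0111 -0.0088 -0.0063 -0.0051 -0.0033]
[[0,0,0,0.012,0,0,0],[0,0,0,0.017,0,0,0],[0,0,0,0.019,0,0,0],[0,0,0,0.018,0,0,0],[0,0,0,0.017,0,0,0],[0,0,0,0.015,0,0,0],[0,0,0,0.014,0,0,0],[0,0,0,0.012,0,0,0]]
```

```bash
python3 -m creep '[[0,0,0,0.012,0,0,0],[0,0,0,0.017,0,0,0],[0,0,0,0.019,0,0,0],[0,0,0,0.018,0,0,0],[0,0,0,0.017,0,0,0],[0,0,0,0.015,0,0,0],[0,0,0,0.014,0,0,0],[0,0,0,0.012,0,0,0]]' >/dev/null; python3 ctl.py 0.045 -0.39 0.055 -0.093 0.05 6
```

```text
innov 0.0068
t 16.05 th 0.0042 psi 0.0099 est [ 0.0097  0.0074 -0.0004] dx 0.0020 area 222
pose [ 0.0443 -0.3907  0.1239] ypr [-0.0026  0.0011  0.0057] cmd [ 0.045 -0.39   0.125 -0.093] phi 0.007 F [-0.4825  0.2331 -8.2562] w 0.20
pred th [0.0089 0.0099 0.0084 0.0068 0.005  0.0038]
[[0,0,-0.003,-0.007,0,0,0],[0,0,-0.007,-0.011,0,0,0],[0,0,-0.011,-0.012,0,0,0],[0,0,-0.015,-0.012,0,0,0],[0,0,-0.019,-0.011,0,0,0],[0,0,-0.024,-0.01,0,0,0]]
```

```bash
python3 -m creep '[[0,0,-0.003,-0.007,0,0,0],[0,0,-0.007,-0.011,0,0,0],[0,0,-0.011,-0.012,0,0,0],[0,0,-0.015,-0.012,0,0,0],[0,0,-0.019,-0.011,0,0,0],[0,0,-0.024,-0.01,0,0,0]]' >/dev/null; python3 ctl.py 0.045 -0.39 0.055 -0.093 0.06 6
```

```text
innov 0.0067
t 16.60 th 0.0118 psi 0.0078 est [ 0.0074  0.0126 -0.0001] dx 0.0006 area 222
pose [ 0.0443 -0.3907  0.0995] ypr [-0.0027  0.0011 -0.0041] cmd [ 0.045 -0.39   0.101 -0.093] phi -0.003 F [-0.7485  0.1177 -9.0707] w 0.20
pred th [0.0152 0.0141 0.0117 0.0091 0.0065 0.0045]
[[0,0,-0.005,-0.006,0,0,0],[0,0,-0.01,-0.008,0,0,0],[0,0,-0.015,-0.008,0,0,0],[0,0,-0.02,-0.007,0,0,0],[0,0,-0.025,-0.005,0,0,0],[0,0,-0.03,-0.003,0,0,0]]
```

```bash
python3 -m creep '[[0,0,-0.005,-0.006,0,0,0],[0,0,-0.01,-0.008,0,0,0],[0,0,-0.015,-0.008,0,0,0],[0,0,-0.02,-0.007,0,0,0],[0,0,-0.025,-0.005,0,0,0],[0,0,-0.03,-0.003,0,0,0]]' >/dev/null; python3 ctl.py 0.045 -0.39 0.048 -0.093 0.05 6
```

```text
innov -0.0108
t 17.15 th -0.0052 psi -0.0121 est [-0.0115 -0.0188 -0.0006] dx 0.0017 area 221
pose [ 0.0443 -0.3907  0.0693] ypr [-0.0027  0.0012 -0.0069] cmd [ 0.045 -0.39   0.071 -0.093] phi -0.006 F [-0.2405 -0.5285 -8.9407] w 0.20
pred th [-0.0163 -0.0172 -0.0144 -0.0119 -0.0094 -0.0068]
[[0,0,-0.004,0.012,0,0,0],[0,0,-0.008,0.018,0,0,0],[0,0,-0.013,0.019,0,0,0],[0,0,-0.017,0.019,0,0,0],[0,0,-0.021,0.018,0,0,0],[0,0,-0.023,0.016,0,0,0]]
```

```bash
python3 -m creep '[[0,0,-0.004,0.012,0,0,0],[0,0,-0.008,0.018,0,0,0],[0,0,-0.013,0.019,0,0,0],[0,0,-0.017,0.017,0,0,0],[0,0,-0.021,0.011,0,0,0],[0,0,-0.023,0.006,0,0,0]]'; python3 - <<'E'
import json
s=json.load(open('st.json')); s['phi']=0.; json.dump(s,open('st.json','w'))
E
python3 ctl.py 0.045 -0.39 0.046 -0.093 0.02 3 rest
```

```text
time_s: 17.7
ee_pos: [0.5257, -0.1851, 0.1434]
tool_rot: [-0.005, -3.14, 0.002]
ft_force: [0.4, 0.0, -8.4]
width: 0.202
finger_force: 61.1
t 17.70 th 0.0447 psi 0.0434 est [0.0434 0.     0.    ] dx 0.0015 area 214
pose [ 0.0439 -0.3906  0.046 ] ypr [-0.003   0.0021 -0.0013] cmd [ 0.045 -0.39   0.048 -0.093] phi 0.000 F [ 0.4085  0.0057 -8.4042] w 0.20
pred th [0.0487 0.0549 0.0624]
[[0,0,-0.002,0,0,0,0],[0,0,-0.002,0,0,0,0],[0,0,-0.002,0,0,0,0]]
```

With the foot in the slot the column reads about +0.045 rad, so the stand sits about 3 mm too far toward −y. I'll shift it before touchdown.

```bash
python3 -m creep '[[0,0.001,0,0,0,0,0],[0,0.002,0,0,0,0,0],[0,0.003,0,0,0,0,0],[0,0.003,0,0,0,0,0]]' >/dev/null; python3 - <<'E'
import json
s=json.load(open('st.json')); s['phi']=0.;s['c']=[.045,-.387,.048,-.093]; s['vl']=0; json.dump(s,open('st.json','w'))
E
python3 ctl.py 0.045 -0.387 0.046 -0.093 0.02 3 rest
```

```text
t 18.08 th 0.0035 psi 0.0022 est [0.0022 0.     0.    ] dx 0.0010 area 218
pose [ 0.0446 -0.3875  0.0473] ypr [-0.0025  0.0005 -0.0013] cmd [ 0.045 -0.387  0.048 -0.093] phi 0.000 F [ 0.1745  1.0211 -8.765 ] w 0.20
pred th [0.0025 0.0028 0.0032]
[[0,0,-0.002,0,0,0,0],[0,0,-0.002,0,0,0,0],[0,0,-0.002,0,0,0,0]]
```

Theta is now about 0. Lowering to contact.

```bash
python3 -m creep '[[0,0,-0.001,0,0,0,0],[0,0,-0.002,0,0,0,0],[0,0,-0.003,0,0,0,0],[0,0,-0.003,0,0,0,0]]'
```

```text
time_s: 18.47
ee_pos: [0.5263, -0.1824, 0.1425]
tool_rot: [-0.004, -3.141, 0.002]
ft_force: [-4.7, 0.4, -0.1]
width: 0.201
finger_force: 62.5
```

```bash
python3 -m creep '[[0,0,-0.0005,0,0,0,0],[0,0,-0.0005,0,0,0,0.25],[0,0,-0.0005,0,0,0,0.4],[0,0,-0.0005,0,0,0,0.6],[0,0,-0.0005,0,0,0,0.8],[0,0,-0.0005,0,0,0,0.8]]'; python3 - <<'E'
import ctl,json; from h import *
st=json.load(open('st.json')); t,p,R,s,q,a,im=ctl.theta_meas(st); print('th',-(q[1]-st['q0'][1])/.168, 'dx',q[0]-st['q0'][0],s['ft_force'],s['width'],s['finger_force'])
E
```

```text
time_s: 18.97
ee_pos: [0.5265, -0.1824, 0.1412]
tool_rot: [-0.004, -3.141, 0.003]
ft_force: [-0.3, -0.3, 0.3]
width: 0.795
finger_force: 0.0
th -0.011102705171173049 dx -0.0017154552243379972 [-0.2857 -0.2967  0.3195] 0.7951476431218399 0.0
```

Released cleanly. I'll retreat straight up, then back toward the base.

```bash
python3 -m creep '[[0,0,0.004,0,0,0,0.8],[0,0,0.012,0,0,0,0.8],[0,0,0.025,0,0,0,0.8],[0,0,0.042,0,0,0,0.8],[0,0,0.062,0,0,0,0.8],[0,0,0.084,0,0,0,0.8],[0,0,0.106,0,0,0,0.8],[0,0,0.128,0,0,0,0.8],[0,0,0.145,0,0,0,0.8],[0,0,0.155,0,0,0,0.8]]' >/dev/null; python3 -m creep '[[-0.01,0,0.01,0,0,0,0.8],[-0.03,0,0.02,0,0,0,0.8],[-0.055,0,0.03,0,0,0,0.8],[-0.08,0,0.04,0,0,0,0.8],[-0.1,0,0.04,0,0,0,0.8],[-0.11,0,0.04,0,0,0,0.8],[-0.11,0,0.04,0,0,0,0.8],[-0.11,0,0.04,0,0,0,0.8]]'; python3 - <<'E'
from h import *
a=snap('top','t9.png'); b=snap('scene','s9.png'); im=np.vstack([a[150:300,250:450],b[100:250,220:420]]); cv2.imwrite('pics/c9.png',cv2.resize(im[:,:,::-1],None,fx=2,fy=2,interpolation=cv2.INTER_CUBIC))
E
```

```text
time_s: 20.52
ee_pos: [0.4162, -0.1823, 0.336]
tool_rot: [-0.005, -3.141, 0.002]
ft_force: [0.5, -0.1, -0.5]
width: 0.799
finger_force: 0.0
```

View pics/c9.png

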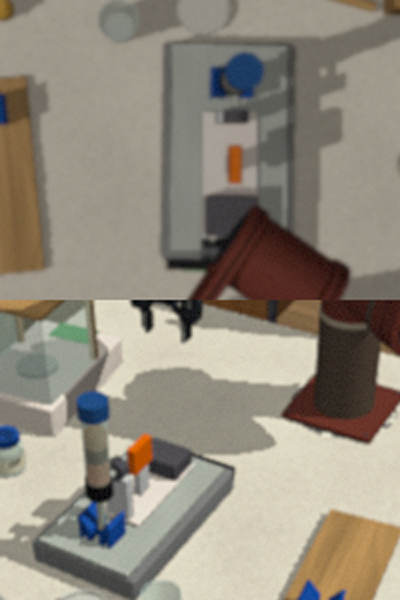

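The stand is on the balance with the column upright, its foot in the blue V at (100,525), and the hand clear. Handing in.

```bash
python3 -c "
from rig import manip
print(manip.hand_in())"
```

```text
the job is handed in; nothing more can be done
None
```

The stand is on the balance with the column upright and its foot in the V rest, after a hold of over 5 s at about 8 cm, and the job is handed in; just after lift-off the column swung to about 0.25 rad relative to the stand, and I rolled the stand up to about 0.19 rad for under a second to catch it.

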